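Pack out and clamp a small screen in the register bed

ROBOT

A 7-joint arm with a two-finger parallel gripper is mounted at the origin on the work surface; the furniture and walls round the work are solid. World frame = base frame: x ahead of the robot, y to its left, z up, the work surface at z = 0. Lengths are in m, angles in rad, forces in N, time in s.
With the tool pointing down it reaches from about 0.425 to 0.825 m from the base axis. Payload 3.6 kg.
Tool frame: the origin (TCP) lies on the centre line of the jaws, within the pads' length; the fingertips stand 8 mm ahead of it and the grasp point (between the pads) lies 11 mm behind it (robot.tip_extent is the distance from the TCP to the fingertips, in m); z points along the fingers, y is the line along which they close (so a half turn about z gives the same grasp; the last joint's range is limited). The gripper opens to 93 mm and grips with 3 to 60 N. Pads are 15 mm wide; open, the fingers measure 128 mm over their backs; the gripper's body (75 mm by 188 mm) begins 65 mm behind the grasp point.
Start: joints at [1.218, 0.615, -0.013, 1.423, 0.008, 1.103, -0.04], TCP at [0.209, -0.616, 0.227] pointing down, gripper open.
Joint ranges: [-3.12, 3.12], [-0.3, 2.06], [-1.34, 1.32], [0.26, 2.42], [-1.36, 4.5], [0.01, 1.98], [-2.84, 2.84]. Speed limits (rad/s): [2.79, 2.79, 3.14, 3.14, 3.14, 3.14, 3.14].

INTERFACE

Orientations are given as [roll, pitch, yaw] about the fixed x, y, z axes, in that order (R = Rz(yaw) Ry(pitch) Rx(roll)).
In Python, from station import robot gives the robot as it stands. The module is installed in compiled form; this text tells all that it offers.
- The arm moves only by the tool step_arm, never from a script. Its argument "increments" is a list of rows, each a list of 7 numbers: the shift along the tool's x, y, z scaled (see below), then the turn, a rotation vector about the tool's x, y, z scaled (see below), then the opening, from -1 (shut) to 1 (fully open). A call has exactly 5 rows; each row shifts and turns the commanded pose from where the row before left it, along the tool's axes as they then stand; what a row does not reach is not made up. The controller multiplies each number of a shift by 0.02 m and each number of a turn by 0.1 rad. A row lasts 1/12 s, in which the tool goes at most 41.7 mm and 7.16 degrees, less where a joint would pass 70% of its speed; a pose out of reach is approached as far as the arm can. A call with a number of a shift or a turn outside -1 to 1 is refused whole. A call with a gripper value outside its range is refused whole. The fingers move at their own pace and stop on an object; "squeeze" is the grip in N (left out, the last holds). Time passes only in rows, so rows that do not move let the fingers close, or fill a call up. It gives the time, the measured TCP pose, the force, the opening and the grip force at its end, in the units of the state.
- robot.read_state(): the state, without advancing time (a new reading comes with each control period).
- robot.grab_frame(name): name is "scene" or "top" or "wrist"; returns (picture, depth): 400x640x3 uint8, red, green, blue; 400x640 float32, m along the optical axis (not along the pixel's ray), 0 where there is no reading.
- robot.camera_params(name): a dict with "fx", "fy", "cx", "cy" (pixels), "origin" and "rotation" of the camera in the world. Camera axes: x right, y up, looking along -z (the intrinsics and any distortion apply to the point x, -y, -z); pixel columns grow to the right and rows downward; lengths in m; the calibration is good to about 2 mm. A picture is of the moment at which its call begins: read the wrist's pose just before it. camera_params takes no time and is no camera call; for the wrist camera it gives the pose at the moment of the call.
- robot.finish_job(): hands the job in; it is judged then, once.
The state is a dict: "t": time; "joints": joint angles; "dq": joint speeds; "joint_efforts": joint torques, N m; "ee_pos": TCP position; "tcp_rot": TCP orientation; "ft_force": force on the tool from outside, world axes, zero at the start; "moment": the same for the moment, N m; "gripper_width": finger opening in m; "finger_force": force on a finger pad.
Only numpy, scipy, OpenCV 4.12 (cv2) and the standard library are available. Lean on these libraries where they do the work, as an engineer would, in place of code of your own. Each camera call takes 0.05 s, during which the arm holds its last target. There are 200 camera calls.

TASK

Lock the small screen frame in the register bed: find out by trying which of the three wooden packers fills the gap between the frame and the open clamp jaw, and set it upright in the gap, down on the bed and centred on the jaw. Then swing the clamp lever fully over so that the jaw presses on the packer; a packer that is too thin is never gripped. Any packer that you do not use has to lean in a slot of its rack again, and the ink jar and the ink pot in front of the bed stay where they are.

Things in the scene. Friction and masses are not known exactly. Their poses are not given: they have to be found in the camera images.
- bed: register bed, fixed plywood board 250 mm along its x, 15 mm thick; origin in its underside, z up. Across it, along y: green clamp block (y -0.15 to -0.10, top z 0.05), jaw, gap, loose wooden screen frame (210 x 150 mm, top at z 0.047), then an aluminium stop bar behind the frame. Frame and stop are not tracked: the stop is set differently each time
- bay (a point): bed surface (bed z 0.015) under the middle of the open jaw's face, axes as the bed's. The gap runs from y = 0 (jaw) towards +y to the frame, open at both x ends, 24.5 to 43.5 mm wide, unknown. A packer enters if the gap is about 1 mm wider than it; closing the lever drives the jaw 10 mm to +y, so it is gripped if under about 9 mm of play is left
- jaw: clamp jaw, rubber face to +y of the bed, 90 mm long (x), 15 mm thick, from 1 to 33 mm above the bed's surface, upper front edge bevelled 4 mm; origin 13 mm behind its face. Sprung: gives way only above 5.6 N, then 1.4 N per mm, up to 10 mm
- clamp_lever (a joint): cam clamp lever, rad: 0 = open, pointing to -y of the bed; 1.5 = closed (end stop), pointing to -x of the bed; turns clockwise from above about the upright axis at x 0, y -0.125 of the bed. The jaw moves 6.7 mm per rad. Starts within 0.1 of open. Stiff, stays where left; takes 2 to 5 N at the grip
- clamp_grip (a point): middle of the upright round red grip at the lever's end: 19 mm thick, 44 mm high, 85 mm from the lever's axis; this point is 77 mm above the worktop, the grip's top 95 mm, the lever arm's top 58 mm (hub 60 mm)
- packer_red: packer with red tab: hardwood block 22 mm thick (own y, back face y = 0 to front face y = 0.022), 110 mm long (x), 46 mm high (z), bottom edges bevelled 4 mm. Tab on top, central: 60 mm long (x), 12 mm thick about y = 0.0110, up to z = 0.088. Origin: middle of the lower edge of the back face (bevel ignored). About 100 g
- packer_yellow: packer with yellow tab: hardwood block 29 mm thick (own y, back face y = 0 to front face y = 0.029), 110 mm long (x), 46 mm high (z), bottom edges bevelled 4 mm. Tab on top, central: 60 mm long (x), 12 mm thick about y = 0.0145, up to z = 0.088. Origin: middle of the lower edge of the back face (bevel ignored). About 130 g
- packer_blue: packer with blue tab: hardwood block 36 mm thick (own y, back face y = 0 to front face y = 0.036), 110 mm long (x), 46 mm high (z), bottom edges bevelled 4 mm. Tab on top, central: 60 mm long (x), 12 mm thick about y = 0.0180, up to z = 0.088. Origin: middle of the lower edge of the back face (bevel ignored). About 160 g
- rack: fixed wooden rack, base 146 x 280 mm, origin under its middle; three slots in a row along its y, 92 mm apart. A packer leans in each, 30 deg (0.524 rad) from upright towards -y of the rack, back face on a sloping rest 44 mm long, underside on a 45 mm ledge square to it, 8 mm from low end cheeks; packer x along rack x. Any packer in any slot; they go out and in along the slant
- slot_right (a point): corner of the slot at the rack's -y end: where the origin of a packer that leans home in it lies (axes as the rack's)
- slot_middle (a point): the same for the middle slot
- slot_left (a point): the same for the slot at the rack's +y end
- ink_jar: bystander: ink jar with yellow ink and blue lid, 94 mm across, 136 mm tall, loose; origin under its middle
- ink_pot: bystander: small green ink pot with white lid, 63 x 68 x 50 mm, loose; origin under its middle

How it is judged:
On the way, in this order (a step that is already met when the one before it is completed fails the run):
1. one packer stands in the gap, down on the bed, with the clamp still open (value of joint clamp_lever below 0.4 rad and ((x of packer_red in the frame of bay between -0.02 and 0.02 m and y of packer_red in the frame of bay between -0.004 and 0.052 m and z of packer_red in the frame of bay between -0.004 and 0.004 m and angle between packer_red's own z axis and vertical below 0.14 rad) or (x of packer_yellow in the frame of bay between -0.02 and 0.02 m and y of packer_yellow in the frame of bay between -0.004 and 0.052 m and z of packer_yellow in the frame of bay between -0.004 and 0.004 m and angle between packer_yellow's own z axis and vertical below 0.14 rad) or (x of packer_blue in the frame of bay between -0.02 and 0.02 m and y of packer_blue in the frame of bay between -0.004 and 0.052 m and z of packer_blue in the frame of bay between -0.004 and 0.004 m and angle between packer_blue's own z axis and vertical below 0.14 rad))), for 0.2 s.
2. the clamp lever is fully over and the jaw presses on the packer in the gap (value of joint clamp_lever above 1.35 rad and ((x of packer_red in the frame of bay between -0.02 and 0.02 m and y of packer_red in the frame of bay between -0.004 and 0.052 m and z of packer_red in the frame of bay between -0.004 and 0.004 m and angle between packer_red's own z axis and vertical below 0.14 rad and contact force between jaw and packer_red above 3.5 N) or (x of packer_yellow in the frame of bay between -0.02 and 0.02 m and y of packer_yellow in the frame of bay between -0.004 and 0.052 m and z of packer_yellow in the frame of bay between -0.004 and 0.004 m and angle between packer_yellow's own z axis and vertical below 0.14 rad and contact force between jaw and packer_yellow above 3.5 N) or (x of packer_blue in the frame of bay between -0.02 and 0.02 m and y of packer_blue in the frame of bay between -0.004 and 0.052 m and z of packer_blue in the frame of bay between -0.004 and 0.004 m and angle between packer_blue's own z axis and vertical below 0.14 rad and contact force between jaw and packer_blue above 3.5 N))), for 0.2 s.
At the end, for the whole second after the job is handed in: one packer in the gap: under 30 mm from the jaw's middle, upright within 8 deg, underside within 4 mm of the bed; lever past 1.35 rad, jaw pressing it with over 3.5 N; both others lean in rack slots (origin within 45 mm of the corner, 24 to 36 deg from upright); at rest and let go (value of joint clamp_lever above 1.35 rad and ((x of packer_red in the frame of bay between -0.02 and 0.02 m and y of packer_red in the frame of bay between -0.004 and 0.052 m and z of packer_red in the frame of bay between -0.004 and 0.004 m and angle between packer_red's own z axis and vertical below 0.14 rad and linear speed of packer_red below 0.02 m/s and contact force between jaw and packer_red above 3.5 N and (distance between packer_yellow and slot_right below 0.045 m or distance between packer_yellow and slot_middle below 0.045 m or distance between packer_yellow and slot_left below 0.045 m) and angle between packer_yellow's own z axis and vertical between 0.42 and 0.63 rad and (distance between packer_blue and slot_right below 0.045 m or distance between packer_blue and slot_middle below 0.045 m or distance between packer_blue and slot_left below 0.045 m) and angle between packer_blue's own z axis and vertical between 0.42 and 0.63 rad) or (x of packer_yellow in the frame of bay between -0.02 and 0.02 m and y of packer_yellow in the frame of bay between -0.004 and 0.052 m and z of packer_yellow in the frame of bay between -0.004 and 0.004 m and angle between packer_yellow's own z axis and vertical below 0.14 rad and linear speed of packer_yellow below 0.02 m/s and contact force between jaw and packer_yellow above 3.5 N and (distance between packer_red and slot_right below 0.045 m or distance between packer_red and slot_middle below 0.045 m or distance between packer_red and slot_left below 0.045 m) and angle between packer_red's own z axis and vertical between 0.42 and 0.63 rad and (distance between packer_blue and slot_right below 0.045 m or distance between packer_blue and slot_middle below 0.045 m or distance between packer_blue and slot_left below 0.045 m) and angle between packer_blue's own z axis and vertical between 0.42 and 0.63 rad) or (x of packer_blue in the frame of bay between -0.02 and 0.02 m and y of packer_blue in the frame of bay between -0.004 and 0.052 m and z of packer_blue in the frame of bay between -0.004 and 0.004 m and angle between packer_blue's own z axis and vertical below 0.14 rad and linear speed of packer_blue below 0.02 m/s and contact force between jaw and packer_blue above 3.5 N and (distance between packer_red and slot_right below 0.045 m or distance between packer_red and slot_middle below 0.045 m or distance between packer_red and slot_left below 0.045 m) and angle between packer_red's own z axis and vertical between 0.42 and 0.63 rad and (distance between packer_yellow and slot_right below 0.045 m or distance between packer_yellow and slot_middle below 0.045 m or distance between packer_yellow and slot_left below 0.045 m) and angle between packer_yellow's own z axis and vertical between 0.42 and 0.63 rad))); the robot touches nothing.
It fails at once if the ink jar or the ink pot is pushed more than 25 mm (distance of any of ink_jar, ink_pot from where it was at the start of the episode above 0.025 m).
It also fails if it takes over 72 s, if anything falls off the work surface, if the arm or the gripper's body presses on something with over 40 N, if the wrist force passes 120 N, or if a joint passes its speed limit or range.

## Working session

There is one attempt and no reset: what is moved stays moved. The work goes in short steps, Python scripts to look and compute and a tool call to move; the robot and the scene stay as the last step left them, time stands still between calls to the robot, and variables do not carry over. Pictures are saved under pics/ and viewed, at most 10 in all, crops included, and the job is handed in when it is done.

Besides the shell and the picture viewer there is one more tool, called after "Call:" as name(argument=value, ...), one argument or row to a line, values as JSON. step_arm: Moves the arm, as the interface text tells. Shifts and turns lie within -1 to 1; 1 stands for 0.02 m of shift or 0.1 rad of turn. Its arguments: {"type":"object","properties":{"increments":{"type":"array","items":{"type":"array","items":{"type":"number","minimum":-1,"maximum":1}}},"squeeze":{"type":"number"}},"required":["increments"]}

```bash
mkdir -p pics; ls; python3 - <<'E'
from station import robot
import cv2,numpy as np
s=robot.read_state(); print({k:np.round(v,3) if not isinstance(v,dict) else v for k,v in s.items()})
for n in ["scene","top"]:
    im,d=robot.grab_frame(n); p=robot.camera_params(n); print(n,p)
    cv2.imwrite(f"pics/{n}0.png",im[:,:,::-1]); np.savez(f"{n}0.npz",im=im,d=d)
a=cv2.imread("pics/scene0.png");b=cv2.imread("pics/top0.png")
E
```

```text
pics
{'t': np.float64(0.0), 'joints': array([ 1.217,  0.616, -0.013,  1.425,  0.008,  1.103, -0.04 ]), 'dq': array([ 0.   ,  0.   ,  0.   ,  0.002,  0.   , -0.002,  0.001]), 'joint_efforts': array([ 0.0000e+00, -4.5894e+01,  2.0900e-01, -1.6574e+01, -6.1000e-02,
        2.1000e-02,  0.0000e+00]), 'ee_pos': array([ 0.208, -0.615,  0.225]), 'tcp_rot': array([-3.139,  0.   ,  0.327]), 'ft_force': array([ 0.078, -0.083,  0.165]), 'moment': array([-0.005,  0.025,  0.009]), 'finger_force': np.float64(0.0), 'gripper_width': np.float64(0.093)}
scene {'fx': 385.0579132172463, 'fy': 385.0579132172463, 'cx': 318.8059650587924, 'cy': 201.51361361273, 'origin': array([0.02348599, 0.95920779, 0.53548673]), 'rotation': array([ 1.15449933, -0.01033838, -2.63336887])}
top {'fx': 452.34409618433614, 'fy': 452.34409618433614, 'cx': 324.2190701727173, 'cy': 193.7880614187805, 'origin': array([0.28303184, 0.07977213, 1.44110225]), 'rotation': array([ 0.18417823, -0.00202714, -1.56375448])}
```

View pics/top0.png

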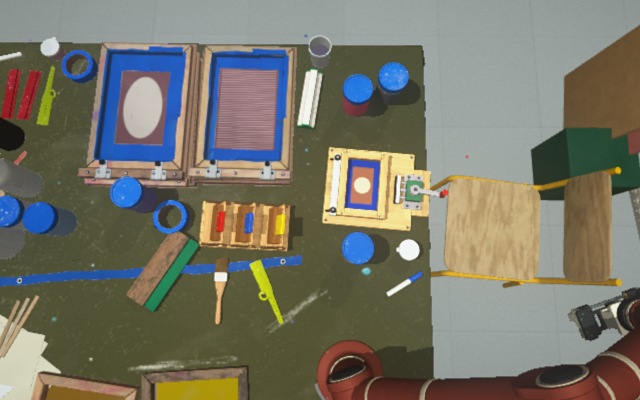

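View pics/scene0.png

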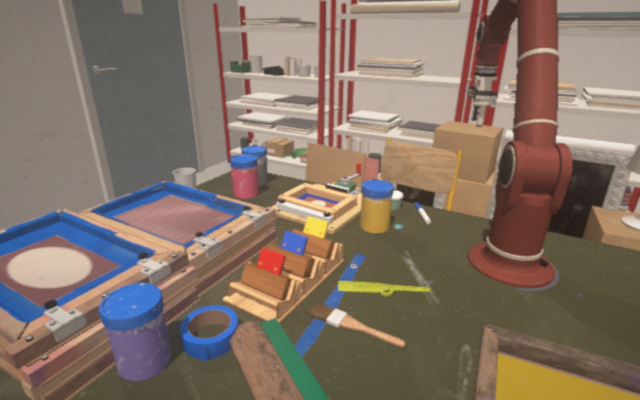

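Top view: the rack is at about (245,226) with the red, blue and yellow tabs at (220,222), (249,222) and (281,222). The bed is at (370,188), the jaw near (403,187), and the lever grip at (445,193). The ink jar is at (357,247) and the pot at (408,249). The scene view shows the same layout.

```bash
cat > h.py <<'E'
import numpy as np,cv2
from scipy.spatial.transform import Rotation as R
from station import robot
def rot(r): return R.from_euler('xyz',r).as_matrix()
def w(p,u,v,d):
    c=np.array([(u-p['cx'])/p['fx']*d,-(v-p['cy'])/p['fy']*d,-d]); return p['origin']+rot(p['rotation'])@c
def ray(p,u,v,z):
    r=rot(p['rotation'])@np.array([(u-p['cx'])/p['fx'],-(v-p['cy'])/p['fy'],-1]); o=p['origin']; return o+r*(z-o[2])/r[2]
def proj(p,X):
    c=rot(p['rotation']).T@(np.asarray(X)-p['origin']); return p['cx']-c[0]/c[2]*p['fx'],p['cy']+c[1]/c[2]*p['fy']
def cloud(p,d):
    v,u=np.mgrid[:400,:640]; c=np.stack([(u-p['cx'])/p['fx']*d,-(v-p['cy'])/p['fy']*d,-d],-1)
    return p['origin']+c@rot(p['rotation']).T
def tri(p1,a,p2,b):
    A=[];B=[]
    for p,(u,v) in ((p1,a),(p2,b)):
        r=rot(p['rotation'])@np.array([(u-p['cx'])/p['fx'],-(v-p['cy'])/p['fy'],-1]);r/=np.linalg.norm(r)
        P=np.eye(3)-np.outer(r,r);A.append(P);B.append(P@p['origin'])
    return np.linalg.lstsq(np.vstack(A),np.hstack(B),rcond=None)[0]
def snap(n,tag):
    p=robot.camera_params(n); im,d=robot.grab_frame(n)
    cv2.imwrite(f"pics/{tag}.png",im[:,:,::-1]); np.savez(f"{tag}.npz",im=im,d=d,**p); return p,im,d
E
python3 - <<'E'
from h import *
np.set_printoptions(precision=3,suppress=True)
p=robot.camera_params("top"); z=np.load("top0.npz"); d=z['d']
for n,u,v in [("red",220,222),("blue",249,222),("yel",281,222),("rackTL",203,203),("rackTR",293,207),("rackBR",289,249),("rackBL",202,245),("bedTL",330,149),("bedTR",414,154),("bedBL",324,221),("bedBR",410,229),("grip",445,193),("hub",414,189),("jar",357,247),("pot",408,249),("framecen",363,186),("surf",300,330),("jaw",400,187)]:
    print(n,w(p,u,v,d[v,u]),d[v,u])
im=cv2.imread("pics/top0.png")[140:270,190:450]
cv2.imwrite("pics/topc.png",cv2.resize(im,None,fx=3,fy=3,interpolation=cv2.INTER_CUBIC))
E
```

```text
red [0.444 0.387 0.106] 1.3421851
blue [0.445 0.301 0.107] 1.3410656
yel [0.446 0.207 0.105] 1.3429084
rackTL [0.518 0.469 0.003] 1.4565468
rackTR [ 0.507  0.179 -0.   ] 1.457937
rackBR [0.373 0.189 0.   ] 1.4330038
rackBL [0.382 0.461 0.014] 1.4205937
bedTL [0.696 0.061 0.019] 1.473522
bedTR [ 0.688 -0.217 -0.002] 1.492601
bedBL [0.461 0.079 0.017] 1.4327732
bedBR [ 0.438 -0.194  0.014] 1.4318776
grip [ 0.539 -0.287  0.094] 1.3714788
hub [ 0.557 -0.2    0.063] 1.4052837
jar [ 0.371 -0.016  0.138] 1.2976878
pot [ 0.372 -0.179  0.047] 1.3871362
framecen [ 0.573 -0.045  0.025] 1.4449692
surf [ 0.126  0.15  -0.   ] 1.3879212
jaw [ 0.571 -0.164  0.021] 1.4487038
```

View pics/topc.png

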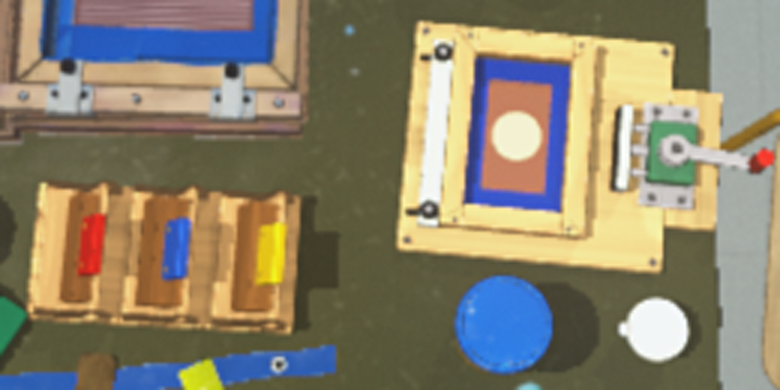

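The enlarged crop shows the stop bar at x≈435, the frame's near edge at x≈590, the jaw's white face at x≈620 and the hub at (675,148). The gap looks roughly 30 mm wide. I'll measure it with the wrist camera.

```bash
cat >> h.py <<'E'
def plan(pos,rpy,n=None):
    s=robot.read_state(); R0=rot(s['tcp_rot']); R1=rot(rpy); dp=np.array(pos)-s['ee_pos']
    dt=R0.T@dp; rv=R.from_matrix(R0.T@R1).as_rotvec()
    print("shift in start tool axes (units of .02):",np.round(dt/.02,2)," turn units:",np.round(rv/.1,2))
E
python3 - <<'E'
from h import *
np.set_printoptions(precision=3,suppress=True)
s=robot.read_state(); p=robot.camera_params("wrist"); R0=rot(s['tcp_rot'])
print(p,"\n off",R0.T@(p['origin']-s['ee_pos']),"\n",R0.T@rot(p['rotation']))
plan([.50,-.15,.36],[np.pi,0,-.1])
E
```

```text
{'fx': 319.7239761194283, 'fy': 319.7239761194283, 'cx': 317.7101347610299, 'cy': 191.11191079883886, 'origin': array([ 0.278, -0.592,  0.383]), 'rotation': array([-0.268,  0.003, -1.244])} 
 off [ 0.073  0.001 -0.157] 
 [[-0.     0.964  0.264]
 [ 1.     0.     0.001]
 [ 0.001  0.264 -0.964]]
shift in start tool axes (units of .02): [ 21.27 -17.35  -6.68]  turn units: [-0.02  0.01  4.27]
```

Call:
step_arm(
  increments=[
    [0.98, -0.65, 0.05, 0, 0, 0, 1],
    [0.98, -0.65, 0.05, 0, 0, 0, 1],
    [0.98, -0.65, 0.05, 0, 0, 0, 1],
    [0.98, -0.65, 0.05, 0, 0, 0, 1],
    [0.98, -0.65, 0.05, 0, 0, 0, 1],
  ],
)

```text
t: 0.52
ee_pos: [0.281, -0.5213, 0.2211]
tcp_rot: [-3.14, 0.0, 0.327]
ft_force: [0.3, -0.1, 0.4]
gripper_width: 0.0933
finger_force: 0.0
```

Call:
step_arm(
  increments=[
    [0.98, -0.65, 0.05, 0, 0, 0, 1],
    [0.98, -0.65, 0.05, 0, 0, 0, 1],
    [0.98, -0.65, 0.05, 0, 0, 0, 1],
    [0.98, -0.65, 0.05, 0, 0, 0, 1],
    [0.98, -0.65, 0.05, 0, 0, 0, 1],
  ],
)

```text
t: 0.93
ee_pos: [0.3529, -0.4282, 0.2162]
tcp_rot: [-3.141, 0.0, 0.327]
ft_force: [-0.4, 0.6, -0.5]
gripper_width: 0.0929
finger_force: 0.0
```

Call:
step_arm(
  increments=[
    [0.98, -0.65, 0.05, 0, 0, 0, 1],
    [0.98, -0.65, 0.05, 0, 0, 0, 1],
    [0.98, -0.65, 0.05, 0, 0, 0, 1],
    [0.98, -0.65, 0.05, 0, 0, 0, 1],
    [0.98, -0.65, 0.05, 0, 0, 0, 1],
  ],
)

```text
t: 1.35
ee_pos: [0.4248, -0.3353, 0.2113]
tcp_rot: [-3.141, 0.001, 0.327]
ft_force: [0.2, 0.3, -0.0]
gripper_width: 0.093
finger_force: 0.0
```

Call:
step_arm(
  increments=[
    [0.98, -0.65, 0.05, 0, 0, 0, 1],
    [0.98, -0.65, 0.05, 0, 0, 0, 1],
    [0.98, -0.65, 0.05, 0, 0, 0, 1],
    [0.98, -0.65, 0.05, 0, 0, 0, 1],
    [0.98, -0.65, 0.05, 0, 0, 0, 1],
  ],
)

```text
t: 1.77
ee_pos: [0.4967, -0.2424, 0.2062]
tcp_rot: [-3.141, 0.001, 0.327]
ft_force: [0.4, -0.2, -0.3]
gripper_width: 0.0931
finger_force: 0.0
```

Call:
step_arm(
  increments=[
    [0.98, -0.65, 0.05, 0, 0, 0, 1],
    [0.98, -0.65, 0.05, 0, 0, 0, 1],
    [0.98, -0.65, 0.05, 0, 0, 0, 1],
    [0.98, -0.65, 0.05, 0, 0, 0, 1],
    [0.98, -0.65, 0.05, 0, 0, 0, 1],
  ],
)

```text
t: 2.18
ee_pos: [0.5686, -0.1494, 0.2011]
tcp_rot: [-3.141, 0.001, 0.327]
ft_force: [0.2, -0.0, 0.2]
gripper_width: 0.0931
finger_force: 0.0
```

Call:
step_arm(
  increments=[
    [0, 0, 0, 0, 0, 0.85, 1],
    [0, 0, 0, 0, 0, 0.85, 1],
    [0, 0, 0, 0, 0, 0.85, 1],
    [0, 0, 0, 0, 0, 0.85, 1],
    [0, 0, 0, 0, 0, 0.85, 1],
  ],
)

```text
t: 2.6
ee_pos: [0.568, -0.1502, 0.2011]
tcp_rot: [-3.141, 0.001, -0.102]
ft_force: [0.3, -0.8, 0.4]
gripper_width: 0.0932
finger_force: 0.0
```

```bash
python3 - <<'E'
from h import *
np.set_printoptions(precision=3,suppress=True)
p,im,d=snap("wrist","w1"); print(p['origin'],robot.read_state()['t'])
# project expected features to find crop
for n,X in [("hub",[.557,-.2,.06]),("jaw",[.571,-.164,.045]),("grip",[.539,-.287,.095]),("frame",[.573,-.045,.047])]: print(n,proj(p,X))
u,v=map(int,proj(p,[.565,-.15,.04])); 
x0,y0=max(0,min(u-100,440)),max(0,min(v-75,250)); print("crop",x0,y0)
cv2.imwrite("pics/w1c.png",cv2.resize(im[y0:y0+150,x0:x0+200,::-1],None,fx=4,fy=4,interpolation=cv2.INTER_CUBIC))
E
```

```text
[ 0.641 -0.158  0.358] 2.65
hub (np.float64(369.71225995833225), np.float64(188.05888367300975))
jaw (np.float64(330.655074285483), np.float64(174.34101855893456))
grip (np.float64(477.47836533475555), np.float64(208.44819446800952))
frame (np.float64(212.63136488673945), np.float64(184.6832041491915))
crop 217 105
```

View pics/w1c.png

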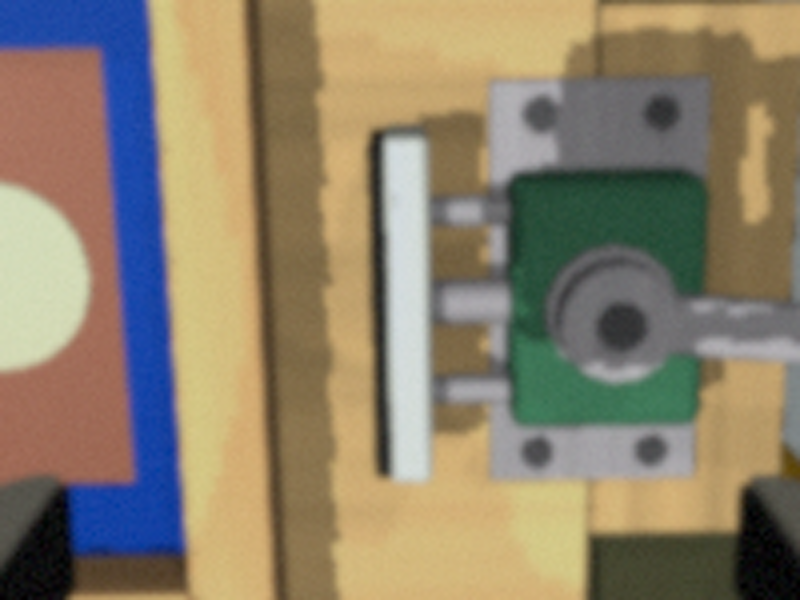

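Wrist view crop: the frame's near edge is at x≈250–270 and leans slightly because of perspective. A dark band (face and shadow) runs to 325. The jaw's bevel is at 378–385 and its top at 385–430, rows 130–478. The hub is at (620,318), and the block's plate spans 490–700.

```bash
python3 - <<'E'
from h import *
np.set_printoptions(precision=4,suppress=True,linewidth=200)
z=np.load("w1.npz"); p={k:z[k] for k in ('fx','fy','cx','cy','origin','rotation')}; C=cloud(p,z['d'])
for v in (150,180,205):
    print(v,[(u,round(float(C[v,u,1]),4),round(float(C[v,u,2]),4)) for u in list(range(274,296))+list(range(306,327))])
q=lambda x,y:(217+x/4,105+y/4)
print("jaw top rear corners",[ray(p,*q(*a),.048) for a in((430,132),(430,480))])
print("jaw front-bevel top",[ray(p,*q(*a),.048) for a in((385,132),(390,476))])
print("jaw front z=.044",[ray(p,*q(*a),.044) for a in((374,132),(381,474))])
print("plate",[ray(p,*q(*a),.017) for a in((490,78),(490,478),(710,78),(692,478))])
print("block top",[ray(p,*q(*a),.05) for a in((513,172),(513,422),(706,175),(697,422))])
print("hub",ray(p,*q(620,320),.06))
print("frame top edge",[ray(p,*q(*a),.047) for a in((250,50),(262,300),(275,560))])
E
```

```text
150 [(274, -0.1111, 0.0465), (275, -0.1119, 0.0454), (276, -0.113, 0.0463), (277, -0.1139, 0.0453), (278, -0.1149, 0.0457), (279, -0.1162, 0.048), (280, -0.1167, 0.0447), (281, -0.1168, 0.0378), (282, -0.1166, 0.0282), (283, -0.1165, 0.019), (284, -0.1171, 0.0153), (285, -0.118, 0.0137), (286, -0.1192, 0.0151), (287, -0.1204, 0.0163), (288, -0.1211, 0.013), (289, -0.1223, 0.0143), (290, -0.1233, 0.0136), (291, -0.1246, 0.0158), (292, -0.1256, 0.0152), (293, -0.1267, 0.0148), (294, -0.1278, 0.0154), (295, -0.1289, 0.0156), (306, -0.1406, 0.0144), (307, -0.1416, 0.0138), (308, -0.1428, 0.0152), (309, -0.1452, 0.0482), (310, -0.1461, 0.0462), (311, -0.1471, 0.0459), (312, -0.1481, 0.0461), (313, -0.1491, 0.0472), (314, -0.15, 0.0467), (315, -0.151, 0.0472), (316, -0.152, 0.0482), (317, -0.1529, 0.0474), (318, -0.1539, 0.047), (319, -0.1549, 0.0485), (320, -0.1559, 0.0479), (321, -0.1568, 0.0483), (322, -0.1578, 0.0479), (323, -0.1588, 0.0457), (324, -0.1599, 0.0147), (325, -0.1609, 0.0154), (326, -0.162, 0.0158)]
180 [(274, -0.1068, 0.0454), (275, -0.1078, 0.0455), (276, -0.1092, 0.0479
[... 2014 characters left out ...]
, -0.1613,  0.048 ]), array([ 0.5188, -0.1527,  0.048 ])]
jaw front-bevel top [array([ 0.609 , -0.1506,  0.048 ]), array([ 0.521 , -0.1425,  0.048 ])]
jaw front z=.044 [array([ 0.6089, -0.1478,  0.044 ]), array([ 0.5202, -0.14  ,  0.044 ])]
plate [array([ 0.617 , -0.1786,  0.017 ]), array([ 0.5055, -0.1692,  0.017 ]), array([ 0.6111, -0.2359,  0.017 ]), array([ 0.4996, -0.2265,  0.017 ])]
block top [array([ 0.5966, -0.1803,  0.05  ]), array([ 0.5331, -0.1752,  0.05  ]), array([ 0.5911, -0.2266,  0.05  ]), array([ 0.5283, -0.2218,  0.05  ])]
hub [ 0.5598 -0.2024  0.06  ]
frame top edge [array([ 0.6314, -0.1207,  0.047 ]), array([ 0.5706, -0.1155,  0.047 ]), array([ 0.5001, -0.1096,  0.047 ])]
```

The gap is about 28.5–29 mm: jaw face at y≈-0.143, frame face at ≈-0.1145. So red should fit, with about 6.5 mm of play, and yellow can't enter. Next I look at the rack.

Call:
step_arm(
  increments=[
    [-0.29, -0.88, -0.1, 0, 0, 0, 1],
    [-0.29, -0.88, -0.1, 0, 0, 0, 1],
    [-0.29, -0.88, -0.1, 0, 0, 0, 1],
    [-0.29, -0.88, -0.1, 0, 0, 0, 1],
    [-0.29, -0.88, -0.1, 0, 0, 0, 1],
  ],
)

```text
t: 3.07
ee_pos: [0.5476, -0.0592, 0.2114]
tcp_rot: [-3.142, 0.001, -0.096]
ft_force: [0.7, 0.3, -0.5]
gripper_width: 0.093
finger_force: 0.0
```

Call:
step_arm(
  increments=[
    [-0.29, -0.88, -0.1, 0, 0, 0, 1],
    [-0.29, -0.88, -0.1, 0, 0, 0, 1],
    [-0.29, -0.88, -0.1, 0, 0, 0, 1],
    [-0.29, -0.88, -0.1, 0, 0, 0, 1],
    [-0.29, -0.88, -0.1, 0, 0, 0, 1],
  ],
)

```text
t: 3.48
ee_pos: [0.5273, 0.0312, 0.2215]
tcp_rot: [3.141, 0.001, -0.096]
ft_force: [0.4, -0.3, -0.0]
gripper_width: 0.0933
finger_force: 0.0
```

Call:
step_arm(
  increments=[
    [-0.29, -0.88, -0.1, 0, 0, 0, 1],
    [-0.29, -0.88, -0.1, 0, 0, 0, 1],
    [-0.29, -0.88, -0.1, 0, 0, 0, 1],
    [-0.29, -0.88, -0.1, 0, 0, 0, 1],
    [-0.29, -0.88, -0.1, 0, 0, 0, 1],
  ],
)

```text
t: 3.9
ee_pos: [0.5071, 0.1216, 0.2315]
tcp_rot: [3.141, 0.001, -0.096]
ft_force: [-0.2, 0.2, -0.3]
gripper_width: 0.0929
finger_force: 0.0
```

Call:
step_arm(
  increments=[
    [-0.29, -0.88, -0.1, 0, 0, 0, 1],
    [-0.29, -0.88, -0.1, 0, 0, 0, 1],
    [-0.29, -0.88, -0.1, 0, 0, 0, 1],
    [-0.29, -0.88, -0.1, 0, 0, 0, 1],
    [-0.29, -0.88, -0.1, 0, 0, 0, 1],
  ],
)

```text
t: 4.32
ee_pos: [0.4869, 0.2119, 0.2415]
tcp_rot: [3.141, 0.001, -0.096]
ft_force: [0.7, -0.7, 0.1]
gripper_width: 0.0928
finger_force: 0.0
```

Call:
step_arm(
  increments=[
    [-0.29, -0.88, -0.1, 0, 0, 0, 1],
    [-0.29, -0.88, -0.1, 0, 0, 0, 1],
    [-0.29, -0.88, -0.1, 0, 0, 0, 1],
    [-0.29, -0.88, -0.1, 0, 0, 0, 0],
    [-0.29, -0.88, -0.1, 0, 0, 0, 0],
  ],
)

```text
t: 4.73
ee_pos: [0.4667, 0.3023, 0.2514]
tcp_rot: [3.141, 0.001, -0.096]
ft_force: [0.7, 0.0, 0.2]
gripper_width: 0.084
finger_force: 0.0
```

```bash
python3 - <<'E'
from h import *
np.set_printoptions(precision=3,suppress=True)
p,im,d=snap("wrist","w2"); print(p['origin'],robot.read_state()['t'])
u,v=map(int,proj(p,[.444,.36,.07])); print(u,v)
x0,y0=max(0,min(u-100,440)),max(0,min(v-75,250)); print("crop",x0,y0)
cv2.imwrite("pics/w2c.png",cv2.resize(im[y0:y0+150,x0:x0+200,::-1],None,fx=4,fy=4,interpolation=cv2.INTER_CUBIC))
E
```

```text
[0.54  0.295 0.409] 4.7833
267 198
crop 167 123
```

View pics/w2c.png

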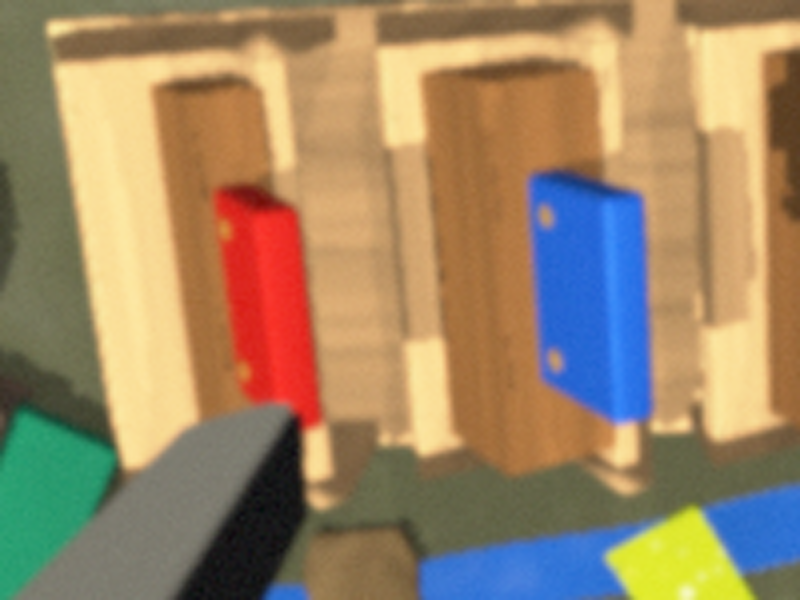

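The rack view crop shows the red tab's top face with corners at about (255,205), (297,208) and (318,425). The blue tab's top face is at (605,190), (640,195), (650,415) and (615,422). The finger hides the red tab's lower left corner.

```bash
cat >> h.py <<'E'
def tabs(p,im,d):
    C=cloud(p,d); hsv=cv2.cvtColor(im,cv2.COLOR_RGB2HSV)
    out={}
    for n,m in (("red",((hsv[...,0]<6)|(hsv[...,0]>174))&(hsv[...,1]>170)&(hsv[...,2]>70)),("blue",(abs(hsv[...,0].astype(int)-111)<9)&(hsv[...,1]>170)),("yellow",(abs(hsv[...,0].astype(int)-26)<6)&(hsv[...,1]>190)&(hsv[...,2]>100))):
        m=m&(C[...,2]>.05)&(C[...,2]<.14)&(C[...,0]>.36)&(C[...,0]<.56)&(C[...,1]>-.2)
        k,l,st,_=cv2.connectedComponentsWithStats(m.astype(np.uint8))
        if k<2: continue
        i=1+np.argmax(st[1:,4]); out[n]=C[l==i]
    return out
E
python3 - <<'E'
from h import *
np.set_printoptions(precision=4,suppress=True)
z=np.load("w2.npz"); p={k:z[k] for k in ('fx','fy','cx','cy','origin','rotation')}
for n,P in tabs(p,z['im'],z['d']).items():
    c=P.mean(0); u,s,vt=np.linalg.svd(P-c,full_matrices=False); ax=vt[0]*np.sign(vt[0][0]); yaw=np.arctan2(ax[1],ax[0])
    print(n,len(P),"c",c,"axis",ax,"yaw",yaw)
    for yaw in(-.05,):
        ex=np.array([np.cos(yaw),np.sin(yaw),0]);ez=R.from_euler('xyz',[.524,0,yaw]).as_matrix()[:,2];ey=np.cross(ez,ex)
        for nm,e in(("x",ex),("y",ey),("z",ez)):
            q=P@e; print(nm,np.percentile(q,[0.5,2,10,50,90,98,99.5]))
C=cloud(p,z['d']);q=lambda x,y:(123+int(y/4),167+int(x/4))
for nm,x,y in [("redtopface",275,230),("redtopface",300,390),("bluetop",622,215),("bluetop",632,400)]: print(nm,C[q(x,y)])
E
```

```text
red 1001 c [0.455  0.3889 0.0957] axis [ 0.9956  0.0217 -0.091 ] yaw 0.021786059133626388
x [0.4032 0.4055 0.4127 0.4354 0.4575 0.4597 0.4598]
y [0.3963 0.3965 0.3983 0.4051 0.4073 0.4075 0.4076]
z [-0.1529 -0.1507 -0.1425 -0.1161 -0.1143 -0.1137 -0.1135]
blue 1320 c [0.4494 0.3061 0.0971] axis [ 0.9969  0.0019 -0.0781] yaw 0.0018854519650156948
x [0.4039 0.4048 0.4105 0.4338 0.4566 0.46   0.4602]
y [0.3249 0.3256 0.328  0.3343 0.3349 0.3352 0.3353]
z [-0.1071 -0.1053 -0.0988 -0.0763 -0.0687 -0.068  -0.0675]
yellow 1972 c [0.444  0.2138 0.092 ] axis [ 0.9982 -0.06   -0.0019] yaw -0.06008009602588423
x [0.4025 0.4037 0.4088 0.4331 0.4565 0.4602 0.4605]
y [0.2408 0.2422 0.2458 0.2511 0.252  0.2524 0.2526]
z [-0.064  -0.0631 -0.0585 -0.0363 -0.023  -0.0224 -0.0219]
redtopface [0.4744 0.3834 0.1002]
redtopface [0.4321 0.3831 0.1007]
bluetop [0.4714 0.2971 0.1062]
bluetop [0.4221 0.2987 0.1046]
```

```bash
cat >> h.py <<'E'
def goto(pos,rpy):
    "turn first (start axes), then shift in final tool axes; or shift in start axes"
    s=robot.read_state(); R0=rot(s['tcp_rot']); R1=rot(rpy); dp=np.array(pos)-s['ee_pos']
    print("t",s['t'],"turn",np.round(R.from_matrix(R0.T@R1).as_rotvec()/.1,2),"shift start-axes",np.round(R0.T@dp/.02,2),"final-axes",np.round(R1.T@dp/.02,2))
yr=-.05; RP=R.from_euler('xyz',[.524,0,yr]).as_matrix()   # leaning packer axes
LEAN=[np.pi+.524,0,yr]
TG=RP@np.array([.432,.4016,-.1366])
E
python3 - <<'E'
from h import *
print(TG, TG+RP[:,2]*.07)
goto(TG+RP[:,2]*.07,LEAN)
E
```

```text
[0.45225458 0.3939517  0.08266787] [0.45050409 0.35897115 0.1432756 ]
t 4.7833 turn [ 5.2  -0.09 -0.39] shift start-axes [-0.94 -2.46  5.44] final-axes [-0.85  0.53  5.96]
```

Call:
step_arm(
  increments=[
    [0, 0, 0, 0.52, -0.01, -0.04, 0],
    [0, 0, 0, 0.52, -0.01, -0.04, 0],
    [0, 0, 0, 0.52, -0.01, -0.04, 0],
    [0, 0, 0, 0.52, -0.01, -0.04, 0],
    [0, 0, 0, 0.52, -0.01, -0.04, 0],
  ],
)

```text
t: 5.2
ee_pos: [0.4672, 0.3008, 0.2515]
tcp_rot: [-2.88, 0.002, -0.077]
ft_force: [0.1, 0.5, 0.3]
gripper_width: 0.0482
finger_force: 0.0
```

Call:
step_arm(
  increments=[
    [0, 0, 0, 0.52, -0.01, -0.04, 0],
    [0, 0, 0, 0.52, -0.01, -0.04, 0],
    [0, 0, 0, 0.52, -0.01, -0.04, 0],
    [0, 0, 0, 0.52, -0.01, -0.04, 0],
    [0, 0, 0, 0.52, -0.01, -0.04, 0],
  ],
)

```text
t: 5.62
ee_pos: [0.4673, 0.3006, 0.2516]
tcp_rot: [-2.62, -0.002, -0.057]
ft_force: [-1.0, 0.3, -0.1]
gripper_width: 0.0464
finger_force: 0.0
```

Call:
step_arm(
  increments=[
    [-0.2, 0.1, 0.95, 0, 0, 0, 0],
    [-0.2, 0.1, 0.95, 0, 0, 0, 0],
    [-0.15, 0.1, 0.95, 0, 0, 0, 0],
    [-0.15, 0.1, 0.95, 0, 0, 0, 0],
    [-0.15, 0.1, 0.95, 0, 0, 0, 0],
  ],
)

```text
t: 6.03
ee_pos: [0.4526, 0.3403, 0.1633]
tcp_rot: [-2.622, -0.002, -0.057]
ft_force: [-0.1, -0.7, -0.9]
gripper_width: 0.0464
finger_force: 0.0
```

```bash
python3 - <<'E'
from h import *
np.set_printoptions(precision=4,suppress=True)
goto(TG,LEAN)
p,im,d=snap("wrist","w3")
for n,P in tabs(p,im,d).items():
    Q=P@RP; print(n,len(Q),[np.round(np.percentile(Q[:,i],[1,5,50,95,99]),4) for i in range(3)])
E
```

```text
t 6.0333 turn [ 0.05 -0.05 -0.05] shift start-axes [-0.18 -0.32  4.83] final-axes [-0.15 -0.3   4.83]
red 1152 [array([0.4025, 0.4053, 0.4351, 0.4598, 0.46  ]), array([0.3957, 0.396 , 0.4011, 0.4061, 0.4066]), array([-0.1473, -0.1291, -0.115 , -0.1138, -0.1135])]
blue 3845 [array([0.4546, 0.4597, 0.4929, 0.5234, 0.5265]), array([0.6155, 0.618 , 0.6434, 0.6934, 0.6995]), array([-0.2489, -0.2458, -0.222 , -0.2084, -0.2061])]
yellow 6027 [array([0.4059, 0.4124, 0.4435, 0.4604, 0.4608]), array([0.2423, 0.2449, 0.251 , 0.252 , 0.2524]), array([-0.0638, -0.0618, -0.041 , -0.0229, -0.0222])]
```

Call:
step_arm(
  increments=[
    [-0.03, -0.1, 0.9, 0, 0, 0, 0],
    [-0.03, -0.1, 0.95, 0, 0, 0, 0],
    [-0.03, -0.08, 1, 0, 0, 0, 0],
    [-0.03, 0, 1, 0, 0, 0, 0],
    [-0.03, 0, 0.97, 0, 0, 0, 0],
  ],
)

```text
t: 6.5
ee_pos: [0.4533, 0.3936, 0.083]
tcp_rot: [-2.622, -0.002, -0.057]
ft_force: [-0.5, -0.2, -0.1]
gripper_width: 0.0466
finger_force: 0.0
```

Call:
step_arm(
  increments=[
    [0, 0, 0, 0, 0, 0, -1],
    [0, 0, 0, 0, 0, 0, -1],
    [0, 0, 0, 0, 0, 0, -1],
    [0, 0, 0, 0, 0, 0, -1],
    [0, 0, 0, 0, 0, 0, -1],
  ],
  squeeze=30,
)

```text
t: 6.92
ee_pos: [0.4535, 0.3934, 0.0846]
tcp_rot: [-2.621, -0.003, -0.058]
ft_force: [-0.2, -0.5, -0.5]
gripper_width: 0.0176
finger_force: 0.0
```

Call:
step_arm(
  increments=[
    [0, 0, 0, 0, 0, 0, -1],
    [0, 0, 0, 0, 0, 0, -1],
    [0, 0, 0, 0, 0, 0, -1],
    [0, 0, -0.1, 0, 0, 0, -1],
    [0, 0, -0.2, 0, 0, 0, -1],
  ],
)

```text
t: 7.33
ee_pos: [0.4521, 0.3912, 0.0886]
tcp_rot: [-2.621, 0.0, -0.057]
ft_force: [0.4, 0.8, -1.4]
gripper_width: 0.0117
finger_force: 30.0
```

Call:
step_arm(
  increments=[
    [0, 0, -0.4, 0, 0, 0, -1],
    [0, 0, -0.7, 0, 0, 0, -1],
    [0, 0, -0.9, 0, 0, 0, -1],
    [0, 0, -0.9, 0, 0, 0, -1],
    [0, 0, -0.9, 0, 0, 0, -1],
  ],
)

```text
t: 7.75
ee_pos: [0.4496, 0.3522, 0.1552]
tcp_rot: [-2.622, 0.0, -0.057]
ft_force: [0.3, -0.6, -1.3]
gripper_width: 0.0118
finger_force: 30.0
```

Call:
step_arm(
  increments=[
    [0, 0, -0.9, 0, 0, 0, -1],
    [0, 0, -0.9, 0, 0, 0, -1],
    [0, 0, -0.9, 0, 0, 0, -1],
    [0, 0, -0.9, 0, 0, 0, -1],
    [0, 0, -0.9, 0, 0, 0, -1],
  ],
)

```text
t: 8.17
ee_pos: [0.4468, 0.3074, 0.2334]
tcp_rot: [-2.623, 0.0, -0.057]
ft_force: [-0.3, -0.0, -1.4]
gripper_width: 0.0121
finger_force: 30.0
```

```bash
cat >> h.py <<'E'
yb=-.085; JAW=np.array([.5647,-.1432,.015]); DOWN=[np.pi,0,yb]; RB=rot([0,0,yb])
PL=JAW+RB@np.array([0,.0145,.065])   # TCP when standing
E
python3 - <<'E'
from h import *
np.set_printoptions(precision=4,suppress=True)
p,im,d=snap("wrist","w4"); s=robot.read_state(); R0=rot(s['tcp_rot'])
print(PL,s['gripper_width'],s['finger_force'])
C=(cloud(p,d)-s['ee_pos'])@R0
hsv=cv2.cvtColor(im,cv2.COLOR_RGB2HSV); m=((hsv[...,0]<6)|(hsv[...,0]>174))&(hsv[...,1]>170)&(abs(C)<.06).all(-1)&(d>0)
Q=C[m];print(len(Q),[np.percentile(Q[:,i],[1,5,50,95,99]) for i in range(3)])
goto(PL+[0,0,.15],DOWN)
cv2.imwrite("pics/w4.png",im[:,:,::-1])
E
```

```text
[ 0.5659 -0.1288  0.08  ] 0.0117451651314306 29.98838245868683
2370 [array([-0.0131, -0.0109,  0.0103,  0.0249,  0.0251]), array([-0.0047, -0.0041,  0.0014,  0.0066,  0.0071]), array([-0.0193, -0.0182, -0.0168,  0.0089,  0.0193])]
t 8.2167 turn [-5.2   0.01  0.25] shift start-axes [  7.15  18.71 -10.32] final-axes [ 7.68 21.18  0.31]
```

View pics/w4.png

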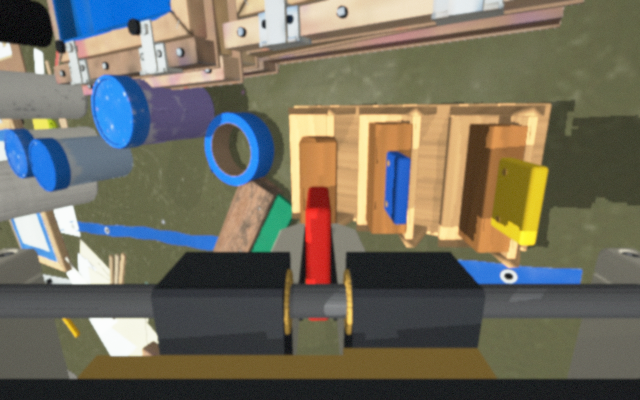

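The red packer is held by its tab at (317,240) and clear of the rack. Next I turn upright and carry it over the gap.

Call:
step_arm(
  increments=[
    [0, 0, 0, -0.52, 0, 0.02, -1],
    [0, 0, 0, -0.52, 0, 0.02, -1],
    [0, 0, 0, -0.52, 0, 0.03, -1],
    [0, 0, 0, -0.52, 0, 0.03, -1],
    [0, 0, 0, -0.52, 0, 0.03, -1],
  ],
)

```text
t: 8.63
ee_pos: [0.4469, 0.3082, 0.2323]
tcp_rot: [-2.885, 0.005, -0.07]
ft_force: [-0.7, 0.3, -1.6]
gripper_width: 0.0119
finger_force: 30.0
```

Call:
step_arm(
  increments=[
    [0, 0, 0, -0.52, 0, 0.02, -1],
    [0, 0, 0, -0.52, 0, 0.02, -1],
    [0, 0, 0, -0.52, 0, 0.03, -1],
    [0, 0, 0, -0.52, 0, 0.03, -1],
    [0, 0, 0, -0.52, 0, 0.02, -1],
  ],
)

```text
t: 9.05
ee_pos: [0.4468, 0.3086, 0.2323]
tcp_rot: [3.139, 0.006, -0.081]
ft_force: [1.1, 0.6, -1.8]
gripper_width: 0.0119
finger_force: 30.0
```

Call:
step_arm(
  increments=[
    [0.3, 0.85, 0, 0, 0, 0, -1],
    [0.3, 0.85, 0, 0, 0, 0, -1],
    [0.3, 0.85, 0, 0, 0, 0, -1],
    [0.3, 0.85, 0, 0, 0, 0, -1],
    [0.3, 0.85, 0, 0, 0, 0, -1],
  ],
)

```text
t: 9.47
ee_pos: [0.4699, 0.2207, 0.2319]
tcp_rot: [3.141, 0.007, -0.081]
ft_force: [-0.1, -0.4, -1.0]
gripper_width: 0.012
finger_force: 30.0
```

Call:
step_arm(
  increments=[
    [0.3, 0.85, 0, 0, 0, 0, -1],
    [0.3, 0.85, 0, 0, 0, 0, -1],
    [0.3, 0.85, 0, 0, 0, 0, -1],
    [0.3, 0.85, 0, 0, 0, 0, -1],
    [0.3, 0.85, 0, 0, 0, 0, -1],
  ],
)

```text
t: 9.88
ee_pos: [0.4929, 0.1336, 0.2317]
tcp_rot: [3.142, 0.007, -0.081]
ft_force: [0.1, 0.4, -1.8]
gripper_width: 0.012
finger_force: 30.0
```

Call:
step_arm(
  increments=[
    [0.3, 0.85, 0, 0, 0, 0, -1],
    [0.3, 0.85, 0, 0, 0, 0, -1],
    [0.3, 0.85, 0, 0, 0, 0, -1],
    [0.3, 0.85, 0, 0, 0, 0, -1],
    [0.3, 0.85, 0, 0, 0, 0, -1],
  ],
)

```text
t: 10.3
ee_pos: [0.516, 0.0465, 0.2316]
tcp_rot: [-3.141, 0.007, -0.081]
ft_force: [1.0, -0.9, -1.3]
gripper_width: 0.012
finger_force: 30.0
```

Call:
step_arm(
  increments=[
    [0.3, 0.85, 0, 0, 0, 0, -1],
    [0.3, 0.85, 0, 0, 0, 0, -1],
    [0.3, 0.85, 0, 0, 0, 0, -1],
    [0.3, 0.85, 0, 0, 0, 0, -1],
    [0.3, 0.85, 0, 0, 0, 0, -1],
  ],
)

```text
t: 10.72
ee_pos: [0.539, -0.0405, 0.2313]
tcp_rot: [-3.141, 0.007, -0.081]
ft_force: [0.3, 0.1, -0.9]
gripper_width: 0.0116
finger_force: 30.0
```

Call:
step_arm(
  increments=[
    [0.35, 0.85, 0, 0, 0, 0, -1],
    [0.35, 0.85, 0, 0, 0, 0, -1],
    [0.35, 0.85, 0, 0, 0, 0, -1],
    [0.35, 0.85, 0, 0, 0, 0, -1],
    [0.35, 0.7, 0, 0, 0, 0, -1],
  ],
)

```text
t: 11.13
ee_pos: [0.5673, -0.1257, 0.2311]
tcp_rot: [-3.141, 0.007, -0.082]
ft_force: [0.0, 0.1, -2.1]
gripper_width: 0.0116
finger_force: 30.0
```

```bash
python3 - <<'E'
from h import *
np.set_printoptions(precision=4,suppress=True)
s=robot.read_state(); print(s['ee_pos'],s['tcp_rot'],s['gripper_width'])
goto(PL+[.003,0,.0],DOWN)
p,im,d=snap("wrist","w5")
# depth profile of jaw/frame around the held packer: columns through gap at x ends
C=cloud(p,d); B=(C-JAW)@RB
for x in (-.04,.04):
    m=(abs(B[...,0]-x)<.003)&(B[...,2]>.02)&(B[...,2]<.036)
    y=B[m][:,1]; print(x,"jaw front",np.percentile(y[(y<.012)&(y>-.03)],[95,100]) if (y<.012).any() else None,"frame",np.percentile(y[(y>.012)&(y<.06)],[0,5]) if (y>.012).any() else None)
t=(cloud(p,d)-s['ee_pos'])@rot(s['tcp_rot'])
# held packer block top: 42 mm below tab top, ~ z +0.0235 of TCP
m=(abs(t[...,2]-.0225)<.006)&(abs(t[...,1])<.02)&(abs(t[...,0])<.08); q=t[m]
print(len(q),[np.percentile(q[:,i],[0,2,50,98,100]) for i in range(3)])
cv2.imwrite("pics/w5.png",im[:,:,::-1])
E
```

```text
[ 0.5673 -0.1257  0.2311] [-3.1415  0.0072 -0.0821] 0.011578509976253376
t 11.1333 turn [-0.    0.07  0.03] shift start-axes [0.15 0.14 7.55] final-axes [0.09 0.14 7.56]
-0.04 jaw front [-0.0035 -0.0035] frame [0.0381 0.0392]
0.04 jaw front [0.0009 0.0016] frame [0.0297 0.0307]
2241 [array([-0.0364,  0.0061,  0.0356,  0.0517,  0.0519]), array([-0.0107, -0.0103,  0.0001,  0.011 ,  0.0114]), array([0.0166, 0.021 , 0.0227, 0.0247, 0.0285])]
```

View pics/w5.png

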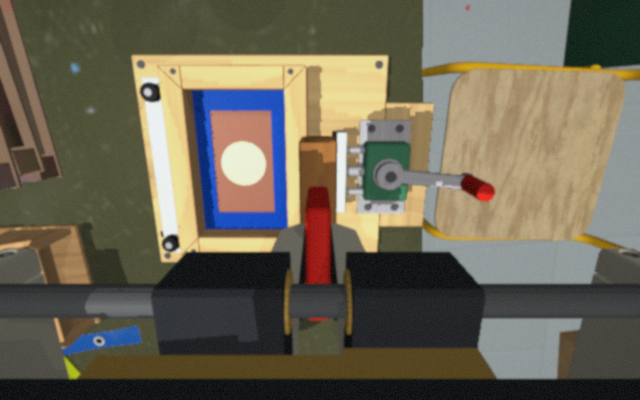

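The packer hangs over the gap between the frame edge (x≈303) and the jaw face (x≈337), at about (318,160). Its block is within 0.3 mm of the TCP in y. Next I lower it.

Call:
step_arm(
  increments=[
    [0.05, 0.04, 0.9, 0, 0.07, 0.03, -1],
    [0.05, 0.04, 0.9, 0, 0, 0, -1],
    [0.05, 0.04, 0.9, 0, 0, 0, -1],
    [0, 0, 0.9, 0, 0, 0, -1],
    [0, 0, 0.9, 0, 0, 0, -1],
  ],
)

```text
t: 11.6
ee_pos: [0.5703, -0.1261, 0.1407]
tcp_rot: [-3.141, -0.001, -0.084]
ft_force: [0.0, -0.2, -0.9]
gripper_width: 0.0116
finger_force: 30.0
```

Call:
step_arm(
  increments=[
    [0, 0, 0.5, 0, 0, 0, -1],
    [0, 0, 0.5, 0, 0, 0, -1],
    [0, 0, 0.4, 0, 0, 0, -1],
    [0, 0, 0.3, 0, 0, 0, -1],
    [0, 0, 0.3, 0, 0, 0, -1],
  ],
)

```text
t: 12.02
ee_pos: [0.5711, -0.1272, 0.1017]
tcp_rot: [-3.142, -0.002, -0.084]
ft_force: [-0.4, 0.5, -1.8]
gripper_width: 0.0118
finger_force: 30.0
```

Call:
step_arm(
  increments=[
    [-0.05, 0.05, 0.2, 0, 0, 0, -1],
    [-0.05, 0, 0.2, 0, 0, 0, -1],
    [0, 0, 0.2, 0, 0, 0, -1],
    [0, 0, 0.15, 0, 0, 0, -1],
    [0, 0, 0.1, 0, 0, 0, -1],
  ],
)

```text
t: 12.43
ee_pos: [0.5686, -0.1281, 0.0846]
tcp_rot: [-3.142, -0.001, -0.084]
ft_force: [-0.3, 0.3, -1.5]
gripper_width: 0.0118
finger_force: 30.0
```

Call:
step_arm(
  increments=[
    [0, 0, 0.05, 0, 0, 0, -1],
    [0, 0, 0.05, 0, 0, 0, -1],
    [0, 0, 0, 0, 0, 0, -1],
    [0, 0, 0, 0, 0, 0, -1],
    [0, 0, 0, 0, 0, 0, -1],
  ],
)

```text
t: 12.85
ee_pos: [0.5688, -0.1281, 0.083]
tcp_rot: [3.142, -0.002, -0.084]
ft_force: [-0.6, 0.0, 0.9]
gripper_width: 0.012
finger_force: 30.0
```

It touches the bed at TCP z≈0.083, where 0.0837 was expected. I'll release and retreat.

Call:
step_arm(
  increments=[
    [0, 0, 0, 0, 0, 0, -0.5],
    [0, 0, 0, 0, 0, 0, -0.5],
    [0, 0, 0, 0, 0, 0, -0.5],
    [0, 0, 0, 0, 0, 0, -0.5],
    [0, 0, 0, 0, 0, 0, -0.5],
  ],
)

```text
t: 13.27
ee_pos: [0.5687, -0.1281, 0.0828]
tcp_rot: [3.142, -0.002, -0.084]
ft_force: [0.2, -0.1, 0.8]
gripper_width: 0.023
finger_force: 0.0
```

Call:
step_arm(
  increments=[
    [0, 0, -0.5, 0, 0, 0, -0.4],
    [0, 0, -1, 0, 0, 0, -0.4],
    [0, 0, -1, 0, 0, 0, -0.3],
    [0, 0, -1, 0, 0, 0, -0.2],
    [0, 0, -1, 0, 0, 0, -0.1],
  ],
)

```text
t: 13.68
ee_pos: [0.5684, -0.1281, 0.1745]
tcp_rot: [3.142, -0.002, -0.084]
ft_force: [0.1, 1.0, 0.6]
gripper_width: 0.0395
finger_force: 0.0
```

Call:
step_arm(
  increments=[
    [0, 0.5, -0.5, 0, 0, 0, 0],
    [0, 1, 0, 0, 0, 0, 0],
    [0, 1, 0, 0, 0, 0, 0],
    [0, 1, 0, 0, 0, 0, 0],
    [0, 1, 0, 0, 0, 0, 0],
  ],
)

```text
t: 14.1
ee_pos: [0.5602, -0.2196, 0.1831]
tcp_rot: [3.141, -0.001, -0.085]
ft_force: [0.6, -0.1, 1.4]
gripper_width: 0.0467
finger_force: 0.0
```

```bash
python3 - <<'E'
from h import *
np.set_printoptions(precision=4,suppress=True)
s=robot.read_state(); print(s['ee_pos'],s['tcp_rot'],s['gripper_width'])
p,im,d=snap("wrist","w6"); C=cloud(p,d); B=(C-JAW)@RB
hsv=cv2.cvtColor(im,cv2.COLOR_RGB2HSV); red=((hsv[...,0]<6)|(hsv[...,0]>174))&(hsv[...,1]>150)&(hsv[...,2]>60)&(d>0)
for n,m,T in (("tab",red&(abs(B[...,1])<.06)&(B[...,2]>.04)&(abs(B[...,0])<.06),B),("grip",red&(C[...,1]<-.24)&(C[...,2]>.05),C),("griptop",red&(C[...,1]<-.24)&(C[...,2]>.092),C),("blocktop",(abs(B[...,2]-.046)<.004)&(abs(B[...,1]-.0145)<.03)&(abs(B[...,0])<.08),B)):
    q=T[m]; print(n,len(q),[np.percentile(q[:,i],[1,5,50,95,99]) for i in range(3)] if len(q) else 0)
cv2.imwrite("pics/w6.png",im[:,:,::-1])
E
```

```text
[ 0.5602 -0.2196  0.1831] [ 3.141  -0.0012 -0.0849] 0.04665720974187392
tab 1935 [array([-0.0273, -0.0245,  0.003 ,  0.0282,  0.0293]), array([0.0087, 0.0089, 0.0098, 0.018 , 0.0191]), array([0.0493, 0.0537, 0.0854, 0.0882, 0.0887])]
grip 572 [array([0.537 , 0.5387, 0.5482, 0.5527, 0.553 ]), array([-0.293 , -0.2914, -0.2838, -0.2772, -0.2765]), array([0.0565, 0.063 , 0.0932, 0.0952, 0.0956])]
griptop 330 [array([0.5367, 0.5379, 0.545 , 0.5515, 0.5524]), array([-0.2932, -0.2921, -0.2853, -0.2784, -0.2772]), array([0.0924, 0.0928, 0.0942, 0.0954, 0.0957])]
blocktop 1743 [array([-0.0553, -0.0523,  0.0187,  0.0515,  0.0541]), array([0.0039, 0.0043, 0.0094, 0.0237, 0.0256]), array([0.0424, 0.0437, 0.0454, 0.0471, 0.0494])]
```

View pics/w6.png

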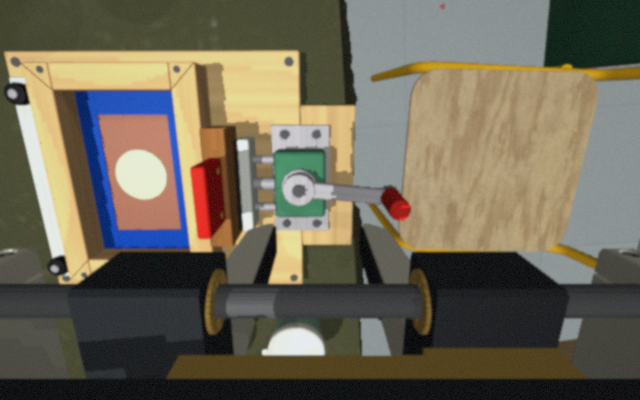

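The red packer stands upright in the gap at (213,200), with its tab centred at bay x≈1 mm. The grip is at (397,203), which gives (0.545, -0.285), 84 mm from the hub.

Call:
step_arm(
  increments=[
    [-0.1, 0.66, 0, 0, 0, 0, 0],
    [-0.1, 0.66, 0, 0, 0, 0, 0],
    [-0.1, 0.66, 0, 0, 0, 0, 0],
    [-0.1, 0.66, 0, 0, 0, 0, 0],
    [-0.1, 0.66, 0, 0, 0, 0, 0],
  ],
)

```text
t: 14.57
ee_pos: [0.5449, -0.2838, 0.1828]
tcp_rot: [-3.142, -0.001, -0.084]
ft_force: [0.1, 0.2, 0.3]
gripper_width: 0.0466
finger_force: 0.0
```

Call:
step_arm(
  increments=[
    [0, 0, 0, 0, 0, -0.98, 0],
    [0, 0, 0, 0, 0, -0.98, 0],
    [0, 0, 0, 0, 0, -0.98, 0],
    [0, 0, 0, 0, 0, -0.98, 0],
    [0, 0, 0, 0, 0, -0.98, 0],
  ],
)

```text
t: 14.98
ee_pos: [0.5451, -0.2834, 0.1827]
tcp_rot: [3.141, -0.001, 0.41]
ft_force: [0.4, -0.3, -0.2]
gripper_width: 0.0465
finger_force: 0.0
```

Call:
step_arm(
  increments=[
    [0, 0, 0, 0, 0, -0.98, 0],
    [0, 0, 0, 0, 0, -0.98, 0],
    [0, 0, 0, 0, 0, -0.98, 0],
    [0, 0, 0, 0, 0, -0.98, 0],
    [0, 0, 0, 0, 0, -0.98, 0],
  ],
)

```text
t: 15.4
ee_pos: [0.545, -0.2835, 0.1827]
tcp_rot: [3.141, -0.001, 0.9]
ft_force: [-0.4, -0.1, 0.5]
gripper_width: 0.0465
finger_force: 0.0
```

Call:
step_arm(
  increments=[
    [0, 0, 0, 0, 0, -0.98, 0],
    [0, 0, 0, 0, 0, -0.98, 0],
    [0, 0, 0, 0, 0, -0.98, 0],
    [0, 0, 0, 0, 0, -0.98, 0],
    [0, 0, 0, 0, 0, -0.98, 0],
  ],
)

```text
t: 15.82
ee_pos: [0.545, -0.2836, 0.1827]
tcp_rot: [3.14, 0.0, 1.39]
ft_force: [-1.0, 0.5, -0.3]
gripper_width: 0.0464
finger_force: 0.0
```

```bash
python3 - <<'E'
from h import *
np.set_printoptions(precision=4,suppress=True)
s=robot.read_state(); print(s['ee_pos'],s['tcp_rot'],s['joints'],s['t'])
goto([.5447,-.285,.072],[np.pi,0,1.39])
E
```

```text
[ 0.545  -0.2836  0.1827] [3.1403 0.0001 1.39  ] [ 0.6338  0.618  -0.3154  1.5842  0.219   0.9732  0.0686] 15.8167
t 15.8167 turn [0.01 0.   0.  ] shift start-axes [-0.07 -0.01  5.54] final-axes [-0.07 -0.    5.54]
```

Call:
step_arm(
  increments=[
    [0, 0, 1, 0, 0, 0, 0],
    [-0.07, 0, 1, 0, 0, 0, 0],
    [0, 0, 1, 0, 0, 0, 0],
    [0, 0, 1, 0, 0, 0, -0.1],
    [0, 0, 1, 0, 0, 0, -0.3],
  ],
)

```text
t: 16.23
ee_pos: [0.5449, -0.2851, 0.0819]
tcp_rot: [3.14, 0.0, 1.385]
ft_force: [1.2, 0.4, -0.2]
gripper_width: 0.039
finger_force: 0.0
```

Call:
step_arm(
  increments=[
    [0, 0, 0.5, 0, 0, 0, -0.5],
    [0, 0, 0, 0, 0, 0, -1],
    [0, 0, 0, 0, 0, 0, -1],
    [0, 0, 0, 0, 0, 0, -1],
    [0, 0, 0, 0, 0, 0, -1],
  ],
  squeeze=20,
)

```text
t: 16.65
ee_pos: [0.5451, -0.2844, 0.073]
tcp_rot: [3.14, 0.0, 1.385]
ft_force: [0.6, -0.8, -6.2]
gripper_width: 0.0186
finger_force: 20.0
```

Call:
step_arm(
  increments=[
    [0.02, -0.42, 0, 0, 0, 1, -1],
    [0.02, -0.42, 0, 0, 0, 1, -1],
    [0.02, -0.42, 0, 0, 0, 1, -1],
    [0.02, -0.42, 0, 0, 0, 1, -1],
    [0.02, -0.42, 0, 0, 0, 1, -1],
  ],
)

```text
t: 17.07
ee_pos: [0.5073, -0.2676, 0.073]
tcp_rot: [3.138, -0.0, 0.88]
ft_force: [1.2, -2.1, -8.4]
gripper_width: 0.019
finger_force: 20.0
```

Call:
step_arm(
  increments=[
    [0.02, -0.42, 0, 0, 0, 1, -1],
    [0.02, -0.42, 0, 0, 0, 1, -1],
    [0.02, -0.42, 0, 0, 0, 1, -1],
    [0.02, -0.42, 0, 0, 0, 1, -1],
    [0.02, -0.42, 0, 0, 0, 1, -1],
  ],
)

```text
t: 17.48
ee_pos: [0.4821, -0.2345, 0.073]
tcp_rot: [3.139, -0.001, 0.38]
ft_force: [0.4, -3.2, -7.9]
gripper_width: 0.0184
finger_force: 20.0
```

```bash
python3 - <<'E'
from h import *
s=robot.read_state(); print(s['ee_pos'],s['tcp_rot'],s['gripper_width'],s['ft_force'])
v=s['ee_pos'][:2]-np.array([.5598,-.2024]); b=RB[:2,:2].T@v; print("r",np.linalg.norm(v),"lever",np.arctan2(-b[0],-b[1]))
E
```

```text
[ 0.48205279 -0.23446729  0.07298947] [ 3.13899723e+00 -8.01263972e-04  3.79894861e-01] 0.018434362789648 [ 0.43421879 -3.24774286 -7.93921991]
r 0.0841007694707508 lever 1.0945984938621
```

Lever is at about 1.09. I carry on to the end stop.

Call:
step_arm(
  increments=[
    [0.02, -0.42, 0, 0, 0, 1, -1],
    [0.02, -0.42, 0, 0, 0, 1, -1],
    [0.02, -0.42, 0, 0, 0, 1, -1],
    [0.02, -0.42, 0, 0, 0, 1, -1],
    [0, -0.12, 0, 0, 0, 0.2, -1],
  ],
)

```text
t: 17.9
ee_pos: [0.4755, -0.2006, 0.073]
tcp_rot: [3.136, -0.001, -0.038]
ft_force: [-1.7, -9.8, -9.2]
gripper_width: 0.0185
finger_force: 20.0
```

```bash
python3 - <<'E'
from h import *
s=robot.read_state(); print(s['ee_pos'],s['tcp_rot'],s['gripper_width'],s['ft_force'])
v=s['ee_pos'][:2]-np.array([.5598,-.2024]); b=RB[:2,:2].T@v; print("r",np.linalg.norm(v),"lever",np.arctan2(-b[0],-b[1]))
E
```

```text
[ 0.47545843 -0.20060507  0.07298374] [ 3.13646629e+00 -1.26866827e-03 -3.77665565e-02] 0.018476906120674336 [-1.71877845 -9.81734131 -9.20479891]
r 0.08436066702094075 lever 1.5070748274711092
```

Call:
step_arm(
  increments=[
    [0, 0.1, 0, 0, 0, 0, -0.3],
    [0, 0, 0, 0, 0, 0, -0.3],
    [0, 0, 0, 0, 0, 0, -0.2],
    [0, 0, 0, 0, 0, 0, -0.2],
    [0, 0, 0, 0, 0, 0, -0.2],
  ],
)

```text
t: 18.32
ee_pos: [0.4771, -0.1996, 0.0732]
tcp_rot: [-3.141, -0.003, -0.034]
ft_force: [0.2, 0.5, -0.8]
gripper_width: 0.0369
finger_force: 0.0
```

Call:
step_arm(
  increments=[
    [0, 0, -0.5, 0, 0, 0, -0.2],
    [0, 0, -1, 0, 0, 0, -0.2],
    [0, 0, -1, 0, 0, 0, -0.2],
    [0, 0, -1, 0, 0, 0, -0.2],
    [0, 0, -1, 0, 0, 0, -0.2],
  ],
)

```text
t: 18.73
ee_pos: [0.4763, -0.1998, 0.1644]
tcp_rot: [-3.142, -0.002, -0.034]
ft_force: [0.4, -0.0, -1.1]
gripper_width: 0.0371
finger_force: 0.0
```

```bash
python3 - <<'E'
from h import *
np.set_printoptions(precision=4,suppress=True)
p,im,d=snap("wrist","w7"); p,im,d=snap("top","t7"); print(robot.read_state()['t'])
a=cv2.imread("pics/w7.png"); b=cv2.imread("pics/t7.png")[140:270,190:450]
b=cv2.resize(b,(500,250),interpolation=cv2.INTER_CUBIC); a=cv2.resize(a[:, :],(500,312))
cv2.imwrite("pics/fin.png",np.vstack([a,b]))
z=np.load("w7.npz"); q={k:z[k] for k in ('fx','fy','cx','cy','origin','rotation')}; C=cloud(q,z['d']); B=(C-JAW)@RB; h=cv2.cvtColor(z['im'],cv2.COLOR_RGB2HSV)
red=((h[...,0]<6)|(h[...,0]>174))&(h[...,1]>150)&(h[...,2]>60)
for n,m in (("tab",red&(B[...,2]>.075)&(abs(B[...,0])<.06)&(abs(B[...,1])<.05)),("grip",red&(B[...,2]>.074)&(B[...,0]<-.06)&(B[...,1]<0))):
    r=B[m]; print(n,len(r),[np.percentile(r[:,i],[1,50,99]) for i in range(3)] if len(r) else 0)
E
```

```text
18.8333
tab 1996 [array([-0.0287,  0.0011,  0.0277]), array([0.0121, 0.0157, 0.0227]), array([0.0754, 0.087 , 0.0888])]
grip 429 [array([-0.0937, -0.084 , -0.0766]), array([-0.0736, -0.0657, -0.0578]), array([0.0746, 0.0792, 0.0808])]
```

View pics/fin.png

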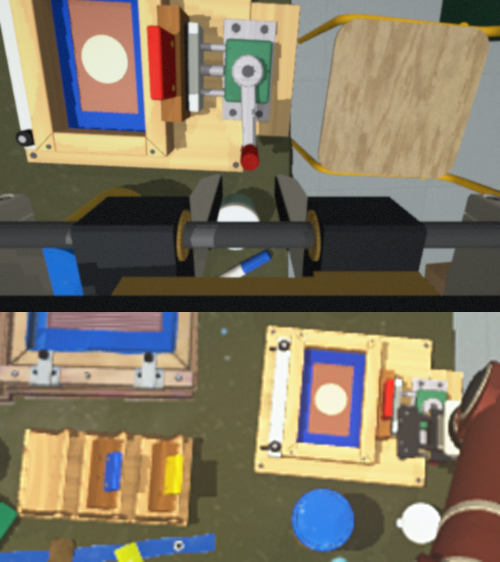

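The wrist view shows the lever fully over, with the grip at (250,157), or 1.50 rad. The jaw bears on the red packer at x≈188, and the packer has moved 3.4 mm against the frame. The top view shows blue and yellow still in their slots and the jar and pot where they were.

```bash
python3 -c "
from station import robot
print(robot.finish_job())"
```

```text
the job is handed in; nothing more can be done
None
```

The job is handed in: I chose red from a measured gap of about 29 mm, without trying the others. It stands in the gap with the lever fully over at about 1.5 rad, though the jaw force itself could not be read; blue and yellow are still in their slots, and the jar and pot have not moved.

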